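# Clip the draught plate over the grill's air slot

### The arm

A 6-joint arm with a two-finger parallel gripper is mounted at the origin on the work surface. World frame = base frame: x ahead of the robot, y to its left, z up, the work surface at z = 0. Lengths are in m, angles in degrees, forces in N, time in s.
With the tool pointing down it reaches from about 0.35 to 0.875 m from the base axis. Payload 4.2 kg.
Tool frame: the origin (TCP) lies where the fingers leave the gripper's body, on its centre line; the fingertips stand 70 mm ahead of it and the grasp point (between the pads) lies 51 mm ahead of it; z points along the fingers, y is the direction in which the jaws open and shut (so a half turn about z gives the same grasp; the last joint's range is limited). The gripper opens to 87 mm and grips with 3 to 60 N. Pads are 19 mm wide; open, the fingers measure 117 mm over their backs; the gripper's body (75 mm by 190 mm) begins 51 mm behind the grasp point.
Start: joints at [90.619, 22.042, 0.453, 0, -68.411, -14.817], TCP at [0.153, 0.606, 0.292] pointing down, gripper open.
Joint ranges: [-179.83, 179.83], [-69.29, 118.12], [-61.27, 80.66], [-181.25, 117.63], [-171.15, -9.14], [-177.46, 177.46]. Speed limits (degrees/s): [159.86, 159.86, 180, 180, 180, 180].

### API

Orientations are given as a 3x3 rotation matrix whose columns are the frame's x, y, z axes.
In Python, from station import sense, capture, camera_model, finish_job gives the robot as it stands.
- The arm moves only by the shell command python3 -m inch 'ROWS'. ROWS is JSON, a list of rows, each an object with "hand": the closure, from 0 (fully open) to 1 (shut); "slide": the shift along the world's x, y, z in cm, a list of three; "yaw": the turn about the world's z in rad. A call has 1 to 10 rows; each row is the pose to reach, as a shift and turn from the pose commanded when the call began; what a row does not reach only later rows make up. A row lasts 1/8 s, in which the tool goes at most 62.5 mm and 10.7 degrees, less where a joint would pass 70% of its speed; a pose out of reach is approached as far as the arm can. A call with a gripper value outside its range is refused whole. The fingers move at their own pace and stop on an object; the grip force is fixed at half the most. Time passes only in rows, so rows that repeat a pose let the fingers close. It gives the time, the measured TCP pose, the force and the opening at its end, in the units of the state.
- sense(): the state, without advancing time (a new reading comes with each control period).
- capture(name): name is "side" or "top" or "wrist"; returns the picture (384x512x3 uint8, blue, green, red); there is no depth.
- camera_model(name): a dict with "mtx" (3x3 intrinsics, pixels), "xyz" and "orientation" of the camera in the world; the wrist camera has in their place "tool_from_camera" (4x4, takes a point from camera to tool coordinates, whose origin is the TCP and whose axes are the flange's). Camera axes: x right, y up, looking along -z (the intrinsics and any distortion apply to the point x, -y, -z); pixel columns grow to the right and rows downward; lengths in m; the calibration is good to about 2 mm. A picture is of the moment at which its call begins: read the wrist's pose just before it. camera_model takes no time and is no camera call.
- finish_job(): hands the job in, once; it reports no verdict.
The state is a dict: "time_s": time; "joints": joint angles; "joint_velocities": joint speeds; "effort": joint torques, N m; "tcp_pos": TCP position; "ee_rot": TCP orientation; "wrist_force": force on the tool from outside, world axes, zero at the start; "moment": the same for the moment, N m; "gripper_width": opening from 0.0 (shut) to 1.0 (fully open).
Only numpy, scipy, OpenCV 4.12 (cv2) and the standard library are available. Lean on these libraries where they do the work, as an engineer would, in place of code of your own. Each camera call takes 0.05 s, during which the arm holds its last target. There are 200 camera calls.

### The job

Close the grill's air slot: lift the red spring clip until it stays up, slide the steel draught plate by its wooden grip along the rails, under the clip's place, until its front edge rests against the rubber tip of the end stop, then lower the clip by its bar, holding it until its foot bears on the plate (never let it snap down), and let go. Never push hard on the end stop or the clip, and leave the other things on the table where they are.

Things in the scene. Friction and masses are not known exactly. Their poses are not given: they have to be found in the camera images.
- grill: Fixed black steel table-top charcoal grill, 340 x 180 mm; origin at the centre of its underside on the table; x along the slide way (the plate goes in towards +x), y to its left, z up. Its flat aluminium deck (x -180 to +70 mm) is 90 mm above the origin, with a dark air slot at x -65 to +5 mm. Beyond x +70 mm is a grate with a foil-wrapped potato on it.
- rail_mouth (a point): Point on the deck at grill x -40 mm, y 0, where the steel rails begin (axes as the grill). From here the rails run 75 mm towards +x, 7 mm high, inner faces 73 mm apart; before it they flare to about 90 mm over the last 30 mm. At 40 to 75 mm from here lips over both rails leave a gap 7 mm high: the plate cannot be dropped in, only slid in.
- stop: Brass end-stop block on the grill; its frame equals the grill's frame. Its front face is at grill x +48 mm. A screw with a black rubber tip, 11 mm thick, stands out of it towards -x at y 0, 5.5 mm above the deck; its tip lies anywhere from grill x +16 to +40 mm, set anew each time and not measured: find it by feel, pushing slowly. The tip gives 1 mm for 15 N; pushing with over 12 N spoils the setting.
- clip_hinge (a point): Hinge axis of the red spring clip, between two red ears on the grill: grill x +65 mm, y 0, 22 mm above the deck; axes as the grill, the hinge axis along y.
- clip_bar (a point): Centre of the clip's red finger bar, a rod 14 mm thick and 36 mm long along the grill's y. Clip down: at grill x -18 mm, 34 mm above the deck; 83.9 mm from the hinge axis. Pinch it by its two ends from above: it can turn between the fingers as they swing about the hinge. The strip carrying it is 16 mm wide. Axes turn with the clip.
- clip (a joint): Clip angle in rad: 0 down without plate, about 0.08 down on the plate, 1.1 fully up (limit); grows as the bar rises and swings towards grill +x. Over-centre spring: below 0.55 it pulls down (about 4 N at the bar, 6 N at the foot), above 0.55 it pulls up and stays up. Let go while its foot is even 2 mm above the plate it snaps down. Its black foot is at grill x +8 mm when down.
- plate_grip (a point): Centre of the wooden grip on the loose steel draught plate (130 x 70 x 5 mm, about 0.3 kg), lying flat on the table left or right of the grill. x points to the plate's front edge, which goes in first; z up. The grip is an upright block 40 (x) x 12 (y) x 44 mm high; its centre is 27 mm above the plate's underside and 45 mm behind its centre.
- plate_nose (a point): Middle of the plate's front edge, 2.5 mm above its underside, 110 mm ahead of the grip's centre; same axes.
There are look-alikes about, which are no part of the job. There is more than one size of the part that bears plate_grip; the job needs the middle-sized.

How it is judged:
By the outcome, as a careful person would: the job done as asked, in the order asked, and still so for the second after the job is handed in, with the robot touching nothing.
It also fails if it takes over 72 s, if anything falls off the work surface, if the arm or the gripper's body presses on something with over 40 N, if the wrist force passes 120 N, or if a joint passes its speed limit or range.

## Working session

There is one attempt and no reset: what is moved stays moved. The work goes in short steps, Python scripts to look and compute and a shell command to move; the robot and the scene stay as the last step left them, time stands still between calls to the robot, and variables do not carry over. Pictures are saved under pics/ and viewed, about 8 in all and at most 12, crops included, and the job is handed in when it is done.

```bash
ls; mkdir -p pics; python3 - <<'E'
from station import *
import cv2,numpy as np
s=sense();print({k:np.round(v,3).tolist() for k,v in s.items()})
for n in("top","side","wrist"):
    m=camera_model(n);print(n,{k:np.round(v,4).tolist() for k,v in m.items()})
    cv2.imwrite(f"pics/{n}0.png",capture(n))
a=cv2.imread("pics/top0.png");b=cv2.imread("pics/side0.png")
cv2.imwrite("pics/top0b.png",cv2.resize(a,(800,600),interpolation=cv2.INTER_CUBIC))
cv2.imwrite("pics/side0b.png",cv2.resize(b,(800,600),interpolation=cv2.INTER_CUBIC))
E
```

```text
pics
{'time_s': 0.0, 'joints': [90.619, 22.092, 0.379, -0.029, -68.412, -14.816], 'joint_velocities': [0.098, 0.042, 0.056, 0.029, 0.004, -0.051], 'effort': [-0.001, -39.067, 18.741, 4.22, 0.011, -0.0], 'tcp_pos': [0.153, 0.605, 0.291], 'ee_rot': [[0.969, -0.245, -0.0], [-0.245, -0.969, -0.002], [0.0, 0.002, -1.0]], 'wrist_force': [0.385, -0.117, -0.346], 'moment': [0.007, 0.026, 0.036], 'gripper_width': 0.998}
top {'mtx': [[377.1827, 0.0, 247.5772], [0.0, 377.1827, 190.3935], [0.0, 0.0, 1.0]], 'xyz': [0.4138, 0.0068, 1.1358], 'orientation': [[-0.0261, 0.9958, -0.0875], [-0.9992, -0.0285, -0.0271], [-0.0294, 0.0868, 0.9958]]}
side {'mtx': [[372.9842, 0.0, 252.3703], [0.0, 372.9842, 194.6459], [0.0, 0.0, 1.0]], 'xyz': [0.4248, -0.5549, 0.7759], 'orientation': [[0.9907, 0.114, -0.0747], [-0.1354, 0.7614, -0.634], [-0.0155, 0.6382, 0.7697]]}
wrist {'mtx': [[303.7173, 0.0, 255.1538], [0.0, 303.7173, 189.4815], [0.0, 0.0, 1.0]], 'tool_from_camera': [[0.0017, 0.965, 0.2623, 0.0718], [1.0, -0.0015, -0.0011, -0.0009], [-0.0007, 0.2623, -0.965, -0.0923], [0.0, 0.0, 0.0, 1.0]]}
```

View pics/top0b.png

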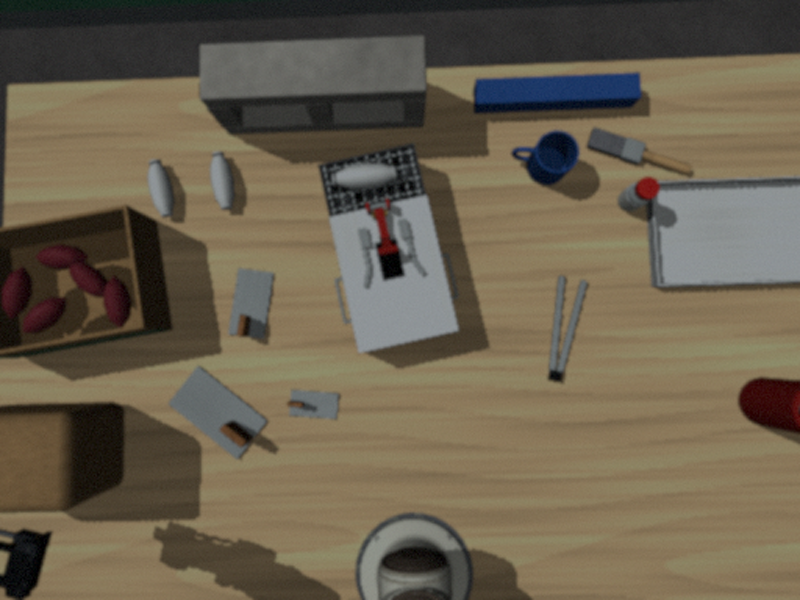

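View pics/side0b.png

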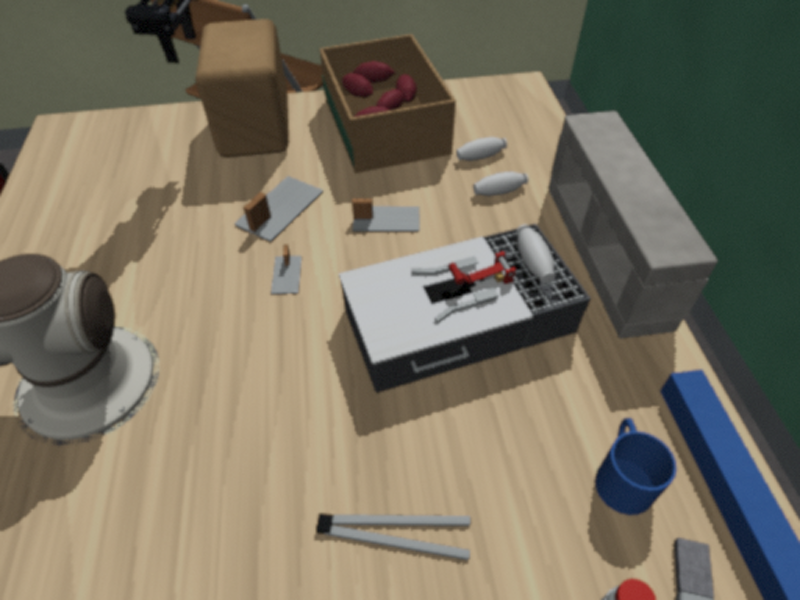

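Three look-alike plates, in 800x600 top-view pixels: large at (220,410), middle at (252,303) and small at (315,404). The middle one, about 68x36 px, fits 130x70 mm. The grill is at (390,250). Its slide axis runs up the image and a little left, with the red clip at (385,235). Next I measure.

```bash
cat > h.py <<'E'
import numpy as np,cv2
from station import *
def cam(n,s=None):
    m=camera_model(n);K=np.array(m["mtx"])
    if n=="wrist":
        T=np.array(m["tool_from_camera"]);R=np.array(s["ee_rot"])
        return K,R@T[:3,3]+np.array(s["tcp_pos"]),R@T[:3,:3]
    return K,np.array(m["xyz"]),np.array(m["orientation"])
def ray(c,uv,z):
    K,o,R=c;uv=np.atleast_2d(uv).astype(float)
    d=np.c_[(uv[:,0]-K[0,2])/K[0,0],-(uv[:,1]-K[1,2])/K[1,1],-np.ones(len(uv))]@R.T
    return o+d*((z-o[2])/d[:,2])[:,None]
def proj(c,P):
    K,o,R=c;p=(np.atleast_2d(P)-o)@R
    return np.c_[K[0,2]+K[0,0]*p[:,0]/-p[:,2],K[1,2]-K[1,1]*p[:,1]/-p[:,2]]
def grey(im,vmin=90,smax=50):
    h=cv2.cvtColor(im,cv2.COLOR_BGR2HSV)
    return ((h[...,1]<smax)&(h[...,2]>vmin)).astype(np.uint8)*255
E
python3 - <<'E'
from h import *
for n in("top","side"):
    im=cv2.imread(f"pics/{n}0.png");c=cam(n);print(n)
    m=grey(im)
    for k in cv2.findContours(m,cv2.RETR_EXTERNAL,cv2.CHAIN_APPROX_NONE)[0]:
        if cv2.contourArea(k)<150: continue
        r=cv2.minAreaRect(k)
        if r[0][1]<80 : continue
        q=cv2.boxPoints(r)
        for z in (0.005,.09):
            w=ray(c,q,z)[:,:2]; print(np.round(r[0],0),cv2.contourArea(k),"z",z,"ctr",np.round(w.mean(0),4),"sides",np.round([np.linalg.norm(w[i+1]-w[i]) for i in(0,1)],4),np.round(np.degrees([np.arctan2(*(w[i+1]-w[i])[::-1]) for i in(0,1)]),1))
    h=cv2.cvtColor(im,cv2.COLOR_BGR2HSV)
    r=(((h[...,0]<8)|(h[...,0]>172))&(h[...,1]>140)&(h[...,2]>70)).astype(np.uint8)
    N,L,S,C=cv2.connectedComponentsWithStats(r)
    for i in range(1,N):
        if S[i,4]>30: print("red",S[i],C[i].round(1))
t=cv2.imread("pics/top0.png")[85:240,140:300];cv2.imwrite("pics/crop1.png",cv2.resize(t,None,fx=3.8,fy=3.8,interpolation=cv2.INTER_CUBIC))
E
```

```text
top
[260. 355.] 1354.0 z 0.005 ctr [0.0342 0.0132] sides [0.1972 0.1275] [ -77.4 -167.6]
[260. 355.] 1354.0 z 0.09 ctr [0.0627 0.0127] sides [0.1824 0.118 ] [ -77.4 -167.6]
[201. 258.] 385.5 z 0.005 ctr [0.3143 0.1823] sides [0.0499 0.0925] [ -5.5 -96.1]
[201. 258.] 385.5 z 0.09 ctr [0.3218 0.1691] sides [0.0461 0.0855] [ -5.5 -96.1]
[139. 263.] 1471.5 z 0.005 ctr [0.3042 0.3685] sides [0.0949 0.174 ] [ -39.3 -128.8]
[139. 263.] 1471.5 z 0.09 ctr [0.3124 0.3413] sides [0.0877 0.161 ] [ -39.3 -128.8]
[362. 207.] 399.0 z 0.005 ctr [ 0.4546 -0.3005] sides [0.1755 0.0544] [ -11.5 -100.6]
[362. 207.] 399.0 z 0.09 ctr [ 0.4515 -0.2774] sides [0.1623 0.0503] [ -11.5 -100.6]
[160. 194.] 704.5 z 0.005 ctr [0.5111 0.3024] sides [0.1321 0.0718] [  -9.  -100.4]
[160. 194.] 704.5 z 0.09 ctr [0.5038 0.2802] sides [0.1222 0.0664] [  -9.  -100.4]
[249. 175.] 5273.5 z 0.005 ctr [0.5601 0.0323] sides [0.2186 0.2754] [ -78.7 -169.1]
[249. 175.] 5273.5 z 0.09 ctr [0.5491 0.0304] sides [0.2022 0.2547] [ -78.7 -169.1]
[465. 150.] 5488.0 z 0.005 ctr [ 0.6152 -0.6132] sides [0.2802 0.1898] [-90.5 176.5]
[46
[... 2346 characters left out ...]
.2 -63.5]
[320. 116.] 303.5 z 0.005 ctr [0.7621 0.3785] sides [0.1271 0.0591] [ 12.2 -97.1]
[320. 116.] 303.5 z 0.09 ctr [0.7249 0.2756] sides [0.1131 0.0526] [ 12.2 -97.1]
[308.  93.] 262.5 z 0.005 ctr [0.7509 0.5051] sides [0.1278 0.0622] [ 16.2 -95.2]
[308.  93.] 262.5 z 0.09 ctr [0.7149 0.3882] sides [0.1137 0.0554] [ 16.2 -95.2]
[406. 122.] 3886.0 z 0.005 ctr [1.0232 0.3448] sides [0.2015 0.5828] [ 36.3 -90.2]
[406. 122.] 3886.0 z 0.09 ctr [0.9572 0.2456] sides [0.1793 0.5185] [ 36.3 -90.2]
red [230  40  19   5  52] [237.9  42.7]
red [221  47  17  10  78] [228.9  51.1]
red [242  49  23  21 127] [254.6  58.2]
red [288 167  34  14 167] [304.1 174.4]
red [394 371  25  13 255] [405.8 377.9]
```

View pics/crop1.png

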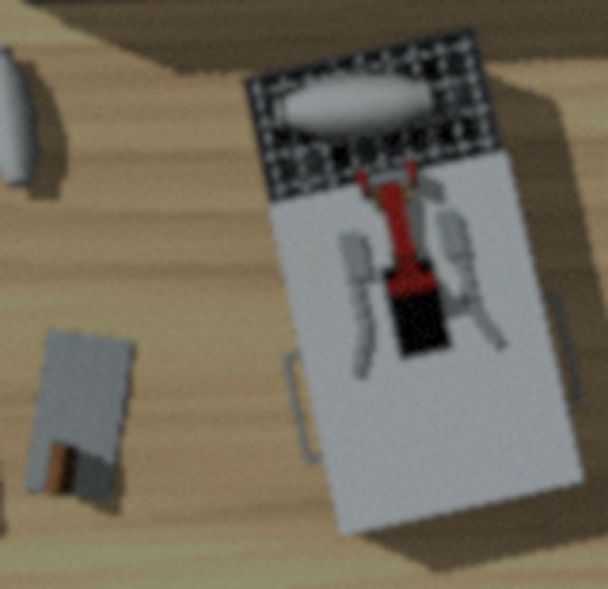

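The crop confirms the middle plate: about 132x72 mm, grip at its near end at crop (62,468), while the others measure 174x95 and 92x50. The grill yaw is about 11°, and the bar is at crop (410,280). I'll move the wrist camera over the grill.

```bash
python3 -m inch '[{"hand":0,"slide":[20,-28,0],"yaw":0.2},{"hand":0,"slide":[20,-28,0],"yaw":0.2},{"hand":0,"slide":[20,-28,0],"yaw":0.2},{"hand":0,"slide":[20,-28,0],"yaw":0.2},{"hand":0,"slide":[20,-28,0],"yaw":0.2},{"hand":0,"slide":[26,-36,0],"yaw":0.3},{"hand":0,"slide":[30,-43,0],"yaw":0.44},{"hand":0,"slide":[34,-48,0],"yaw":0.44},{"hand":0,"slide":[37.5,-53,0],"yaw":0.44},{"hand":0,"slide":[40,-57.5,0],"yaw":0.44}]'
python3 -m inch '[{"hand":0,"slide":[0,0,0],"yaw":0},{"hand":0,"slide":[0,0,0],"yaw":0},{"hand":0,"slide":[0,0,0],"yaw":0}]'
python3 - <<'E'
from h import *
import json
s=sense();im=capture("wrist");cv2.imwrite("pics/w1.png",im)
json.dump({k:np.array(s[k]).tolist() for k in("tcp_pos","ee_rot")},open("w1.json","w"))
print(s["time_s"],s["tcp_pos"],np.degrees(np.arctan2(s["ee_rot"][1][0],s["ee_rot"][0][0])))
cv2.imwrite("pics/w1b.png",cv2.resize(im,(800,600),interpolation=cv2.INTER_CUBIC))
E
```

```text
time_s: 1.4
tcp_pos: [0.513, 0.0926, 0.2922]
ee_rot: [[0.982, 0.191, 0.0], [0.191, -0.982, 0.0], [0.0, -0.0, -1.0]]
wrist_force: [0.8, 0.6, -0.4]
gripper_width: 0.997
time_s: 1.78
tcp_pos: [0.5116, 0.0954, 0.2923]
ee_rot: [[0.981, 0.193, -0.0], [0.193, -0.981, 0.0], [-0.0, -0.0, -1.0]]
wrist_force: [-0.1, -0.0, -0.3]
gripper_width: 1.001
1.775 [0.51161283 0.09541776 0.29226831] 11.12377764100211
```

View pics/w1b.png

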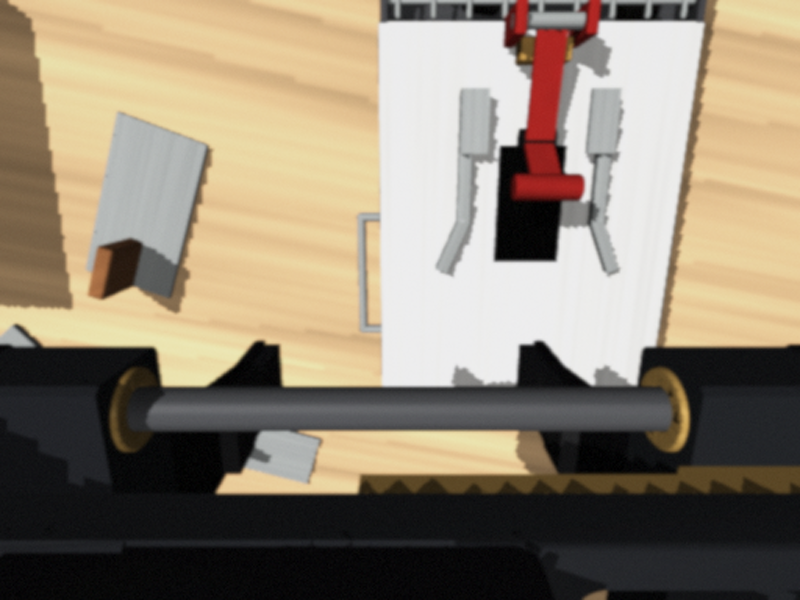

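The wrist view (800x600) shows the red bar at (512–584,187), ears at (515/595,20), the dark slot at (500–565,145–260), the rails with flares, and deck edges at columns 381 and 705→660. The middle plate is at (150,205) with its grip at (115,268). Next: fit the poses.

```bash
cat > m.py <<'E'
from h import *
import json
s=json.load(open("w1.json"));im=cv2.imread("pics/w1.png");c=cam("wrist",s)
h=cv2.cvtColor(im,cv2.COLOR_BGR2HSV);v=h[...,2];g=cv2.cvtColor(im,cv2.COLOR_BGR2GRAY)
deck=((h[...,1]<45)&(v>190)).astype(np.uint8)
# deck edges, per row, subpixel-ish
L=[];Rr=[]
for r in range(20,130):
    x=np.where(deck[r,225:470])[0]+225; L.append((x[0]-.0,r)); Rr.append((x[-1]+1,r))
F=[]
for q in range(260,310): F.append((q,np.where(deck[:60,q])[0][0]))
for q in range(395,435): F.append((q,np.where(deck[:60,q])[0][0]))
def fit(p,z):
    w=ray(c,p,z)[:,:2].astype(np.float32);vx,vy,x,y=cv2.fitLine(w,cv2.DIST_HUBER,0,.01,.01).ravel()
    return np.array([vx,vy]),np.array([x,y])
(dl,pl),(dr,pr),(df,pf)=fit(L,.09),fit(Rr,.09),fit(F,.09)
yaw=[np.degrees(np.arctan2(d[1],d[0])) for d in(dl,dr)];print("yaw L,R,front",yaw,np.degrees(np.arctan2(df[1],df[0])))
red=(((h[...,0]<8)|(h[...,0]>172))&(h[...,1]>150)&(v>70)).astype(np.uint8)
rr=red[108:130].sum(1);print("red row widths",rr.tolist())
rows=[r for r in range(108,132) if red[r].sum()>40]
e0=np.mean([np.where(red[r])[0][0] for r in rows[2:-2]]);e1=np.mean([np.where(red[r])[0][-1]+1 for r in rows[2:-2]]);rc=(rows[0]+rows[-1]+1)/2
print("bar px",e0,e1,rc)
w=ray(c,[(e0,rc),(e1,rc)],.124)[:,:2];bar=w.mean(0);print("bar",bar,"len",np.linalg.norm(w[0]-w[1]),"yaw",np.degrees(np.arctan2(*(w[0]-w[1])[::-1]))-90)
y=np.radians(np.mean(yaw));ex=np.array([np.cos(y),np.sin(y)]);ey=np.array([-ex[1],ex[0]])
print("deck width",(pl-pr)@ey)
mid=((pl@ey)+(pr@ey))/2;o=(pf@ex-.07)*ex+mid*ey
print("grill origin by deck",o,"bar in grill",(bar-o)@ex,(bar-o)@ey)
# plate
m=((h[...,1]<60)&(v>110)).astype(np.uint8);m[:, :40]=0;m[:,150:]=0;m[220:]=0
k=max(cv2.findContours(m,cv2.RETR_EXTERNAL,cv2.CHAIN_APPROX_NONE)[0],key=cv2.contourArea).reshape(-1,2)
W=ray(c,k+0.0,.005)[:,:2].astype(np.float32);R=cv2.minAreaRect(W*1000);print("plate",R)
t=cv2.boxPoints(R)/1000;print("corners px",proj(c,np.c_[t,[.005]*4]).round(1).tolist())
b=((h[...,0]>3)&(h[...,0]<20)&(h[...,1]>100)&(v<190)&(v>30)).astype(np.uint8);b[:145]=0;b[200:]=0;b[:,:50]=0;b[:,100:]=0
print("grip px",cv2.boundingRect(b))
E
python3 m.py; python3 - <<'E'
import cv2
im=cv2.imread("pics/w1.png")[60:205,40:150];cv2.imwrite("pics/crop2.png",cv2.resize(im,None,fx=4,fy=4,interpolation=cv2.INTER_CUBIC))
E
```

```text
yaw L,R,front [np.float32(11.425768), np.float32(11.286535)] -78.773705
red row widths [21, 21, 21, 31, 35, 43, 44, 44, 45, 45, 45, 45, 45, 45, 45, 44, 44, 42, 42, 14, 0, 0]
bar px 328.1 372.8 120.0
bar [0.58732809 0.02960963] len 0.037414820820520625 yaw 11.221084474140767
deck width 0.18161131
grill origin by deck [0.60531205 0.03362439] bar in grill -0.018422407645445584 -0.0003949908015870229
plate ((511.90325927734375, 301.1459655761719), (70.29887390136719, 129.8724822998047), 80.91436004638672)
corners px [[107.9, 190.7], [132.7, 92.1], [74.2, 70.2], [53.8, 172.2]]
grip px (57, 154, 43, 38)
```

View pics/crop2.png

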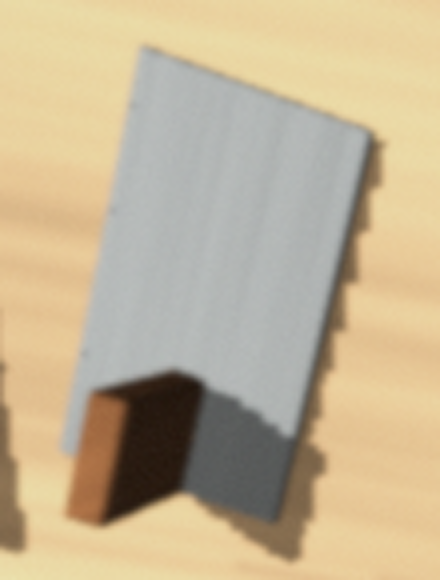

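Measurements agree: grill origin (0.6053,0.0336) at yaw 11.3°, bar (0.5873,0.0297), and the plate is 70.3x129.9 mm at (0.512,0.301), yaw −9.1°. Next I go to the bar.

```bash
python3 -m inch '[{"hand":0.2,"slide":[5,-4.3,-2],"yaw":0.003},{"hand":0.2,"slide":[7.58,-6.55,-5],"yaw":0.003},{"hand":0.2,"slide":[7.58,-6.55,-7],"yaw":0.003},{"hand":0.2,"slide":[7.58,-6.55,-9],"yaw":0.003},{"hand":0.2,"slide":[7.58,-6.55,-10.5],"yaw":0.003},{"hand":0.3,"slide":[7.58,-6.55,-11.5],"yaw":0.003},{"hand":0.45,"slide":[7.58,-6.55,-11.6],"yaw":0.003},{"hand":0.45,"slide":[7.58,-6.55,-11.6],"yaw":0.003},{"hand":0.45,"slide":[7.58,-6.55,-11.6],"yaw":0.003}]'
python3 - <<'E'
from h import *
s=sense();im=capture("wrist");sd=capture("side");print(s["tcp_pos"],s["gripper_width"])
a=cv2.resize(im[:,100:412],(494,608))[:600];b=cv2.resize(sd[130:230,230:380],None,fx=3,fy=3,interpolation=cv2.INTER_CUBIC)[:,:450]
o=np.zeros((600,800,3),np.uint8);o[:,:400]=cv2.resize(im[84:384,100:420],(400,375))[np.clip(np.arange(600),0,374)];o[:300,400:]=cv2.resize(b,(400,300));cv2.imwrite("pics/g1.png",o)
E
```

```text
time_s: 2.95
tcp_pos: [0.5883, 0.029, 0.1771]
ee_rot: [[0.981, 0.194, 0.002], [0.194, -0.981, 0.0], [0.002, -0.0, -1.0]]
wrist_force: [0.4, -0.0, 0.8]
gripper_width: 0.559
[0.58834117 0.02898997 0.17705096] 0.5585688209314693
```

View pics/g1.png

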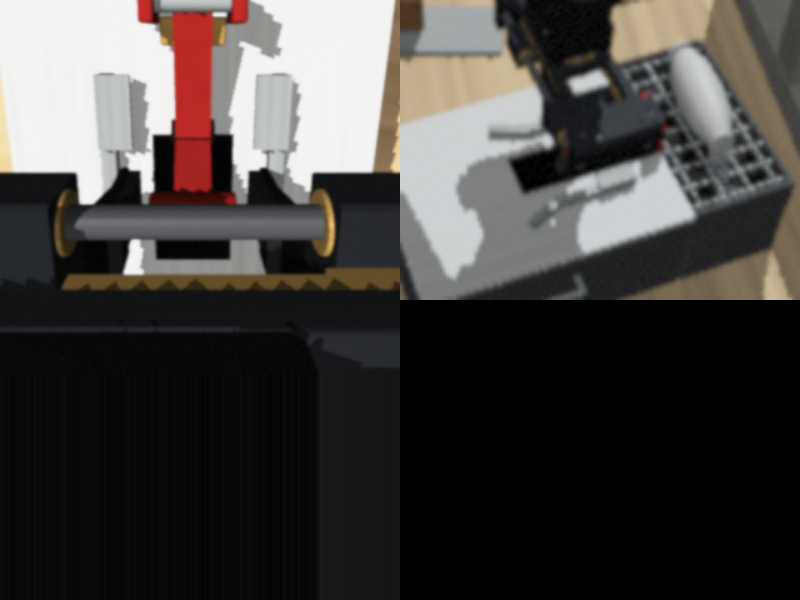

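The bar (red, at (150–235,198)) sits centred between the fingers, so I close.

```bash
python3 -m inch '[{"hand":0.55,"slide":[0,0,0],"yaw":0},{"hand":0.6,"slide":[0,0,0],"yaw":0},{"hand":0.7,"slide":[0,0,0],"yaw":0},{"hand":0.8,"slide":[0,0,0],"yaw":0},{"hand":0.8,"slide":[0,0,0],"yaw":0}]'
python3 - <<'E'
import numpy as np
a=np.arctan2(12,83.04);y=np.radians(11.3)
for t in(0,.08,.15,.3,.45,.55,.6,.75,.9,1.0,1.05):
    d=83.9*(np.cos(a)-np.cos(a+t));z=83.9*(np.sin(a+t)-np.sin(a))
    print(t,"x,y,z cm",np.round([d*np.cos(y)/10,d*np.sin(y)/10,z/10],2))
E
```

```text
time_s: 3.68
tcp_pos: [0.5879, 0.0294, 0.1763]
ee_rot: [[0.981, 0.194, -0.0], [0.194, -0.981, 0.001], [0.0, -0.001, -1.0]]
wrist_force: [-2.1, 5.4, 1.3]
gripper_width: 0.408
0 x,y,z cm [0. 0. 0.]
0.08 x,y,z cm [0.12 0.02 0.66]
0.15 x,y,z cm [0.27 0.05 1.23]
0.3 x,y,z cm [0.71 0.14 2.4 ]
0.45 x,y,z cm [1.32 0.26 3.49]
0.55 x,y,z cm [1.82 0.36 4.16]
0.6 x,y,z cm [2.09 0.42 4.48]
0.75 x,y,z cm [2.99 0.6  5.34]
0.9 x,y,z cm [4.   0.8  6.05]
1.0 x,y,z cm [4.73 0.95 6.44]
1.05 x,y,z cm [5.11 1.02 6.6 ]
```

```bash
python3 -m inch '[{"hand":0.8,"slide":[0.02,0.04,0.3],"yaw":0},{"hand":0.8,"slide":[0.11,0.06,0.66],"yaw":0},{"hand":0.8,"slide":[0.26,0.09,1.23],"yaw":0},{"hand":0.8,"slide":[0.47,0.13,1.82],"yaw":0},{"hand":0.8,"slide":[0.7,0.18,2.4],"yaw":0},{"hand":0.8,"slide":[1,0.24,2.96],"yaw":0},{"hand":0.8,"slide":[1.31,0.3,3.49],"yaw":0}]'

```

```text
time_s: 4.55
tcp_pos: [0.6007, 0.032, 0.2115]
ee_rot: [[0.981, 0.194, -0.001], [0.194, -0.981, 0.0], [-0.001, -0.0, -1.0]]
wrist_force: [-0.9, 5.3, -5.9]
gripper_width: 0.409
```

```bash
python3 -m inch '[{"hand":0.8,"slide":[0.24,0.06,0.34],"yaw":0},{"hand":0.8,"slide":[0.5,0.12,0.67],"yaw":0},{"hand":0.8,"slide":[0.78,0.19,0.99],"yaw":0},{"hand":0.8,"slide":[1.22,0.28,1.43],"yaw":0},{"hand":0.8,"slide":[1.68,0.37,1.85],"yaw":0},{"hand":0.8,"slide":[2.2,0.47,2.22],"yaw":0},{"hand":0.8,"slide":[2.69,0.57,2.56],"yaw":0},{"hand":0.8,"slide":[3.2,0.67,2.83],"yaw":0},{"hand":0.8,"slide":[3.42,0.72,2.95],"yaw":0},{"hand":0.8,"slide":[3.42,0.72,2.95],"yaw":0}]'

```

```text
time_s: 5.8
tcp_pos: [0.6359, 0.039, 0.2418]
ee_rot: [[0.981, 0.194, 0.002], [0.194, -0.981, -0.0], [0.002, 0.001, -1.0]]
wrist_force: [-1.9, 3.6, 6.5]
gripper_width: 0.409
```

```bash
python3 -m inch '[{"hand":0.8,"slide":[0.3,0.06,0.12],"yaw":0},{"hand":0.8,"slide":[0.3,0.06,0.12],"yaw":0},{"hand":0.5,"slide":[0.3,0.06,0.12],"yaw":0},{"hand":0.3,"slide":[0.3,0.06,0.12],"yaw":0},{"hand":0.3,"slide":[0.3,0.06,0.12],"yaw":0},{"hand":0.3,"slide":[0.3,0.06,0.12],"yaw":0},{"hand":0.3,"slide":[0.3,0.06,3],"yaw":0},{"hand":0.3,"slide":[0.3,0.06,6],"yaw":0},{"hand":0.3,"slide":[0.3,0.06,6],"yaw":0}]'
python3 -m inch '[{"hand":0.3,"slide":[-4,6,0],"yaw":-0.12},{"hand":0.3,"slide":[-8,12,0],"yaw":-0.24},{"hand":0.3,"slide":[-12,18,0],"yaw":-0.355},{"hand":0.3,"slide":[-15,23,-3],"yaw":-0.355},{"hand":0.3,"slide":[-17,26.8,-7],"yaw":-0.355},{"hand":0.3,"slide":[-17,26.8,-9],"yaw":-0.355},{"hand":0.3,"slide":[-17,26.8,-9],"yaw":-0.355},{"hand":0.3,"slide":[-17,26.8,-9],"yaw":-0.355}]'
python3 - <<'E'
from h import *
s=sense();im=capture("wrist");sd=capture("side");print(s["tcp_pos"],np.degrees(np.arctan2(s["ee_rot"][1][0],s["ee_rot"][0][0])))
o=np.zeros((600,800,3),np.uint8);o[:400]=cv2.resize(im[130:330],(800,400))[:400] if 0 else np.hstack([cv2.resize(im,(400,400)),cv2.resize(sd[110:230,200:380],(400,400))]);cv2.imwrite("pics/p1.png",o[:400])
E
```

```text
time_s: 6.92
tcp_pos: [0.6394, 0.0397, 0.3037]
ee_rot: [[0.981, 0.194, 0.006], [0.194, -0.981, 0.001], [0.006, 0.0, -1.0]]
wrist_force: [0.3, 0.7, -0.9]
gripper_width: 0.697
time_s: 7.92
tcp_pos: [0.4689, 0.3075, 0.2112]
ee_rot: [[0.987, -0.159, 0.001], [-0.159, -0.987, 0.0], [0.001, -0.0, -1.0]]
wrist_force: [0.0, -0.0, -0.2]
gripper_width: 0.697
[0.46889094 0.30753607 0.21116654] -9.150193541540839
```

View pics/p1.png

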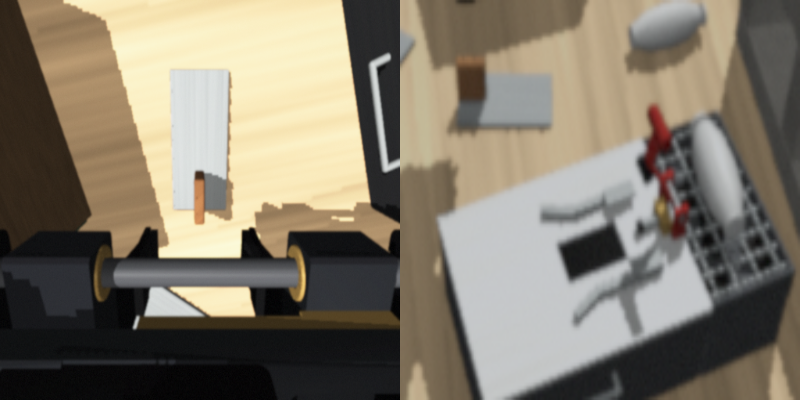

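Side crop: the clip stays up (red, at (655,120)). In the wrist view the grip at (200,195) is centred between the fingers. I check the crate's clearance before descending.

```bash
python3 - <<'E'
from h import *
k=.64
c=cam("side")
print("side base corners z0",ray(c,np.array([[358,165],[450,140]])*k,0).round(3)[:,:2].tolist())
for z in(.06,.1,.13):print(z,"side rim R",ray(c,np.array([[345,105],[452,92],[410,38],[322,48]])*k,z).round(3)[:,:2].tolist())
c=cam("top")
for z in(0,.06,.1,.13):print(z,"top",ray(c,np.array([[128,208],[142,330],[170,325]])*k,z).round(3)[:,:2].tolist())
E
```

```text
side base corners z0 [[0.475, 0.483], [0.689, 0.541]]
0.06 side rim R [[0.464, 0.623], [0.709, 0.638], [0.654, 0.908], [0.428, 0.893]]
0.1 side rim R [[0.461, 0.557], [0.693, 0.571], [0.641, 0.826], [0.427, 0.812]]
0.13 side rim R [[0.46, 0.508], [0.682, 0.521], [0.632, 0.765], [0.427, 0.751]]
0 top [[0.707, 0.547], [0.464, 0.517], [0.472, 0.462]]
0.06 top [[0.691, 0.519], [0.461, 0.49], [0.469, 0.438]]
0.1 top [[0.681, 0.5], [0.459, 0.472], [0.467, 0.422]]
0.13 top [[0.673, 0.486], [0.458, 0.458], [0.465, 0.41]]
```

View pics/w1.png

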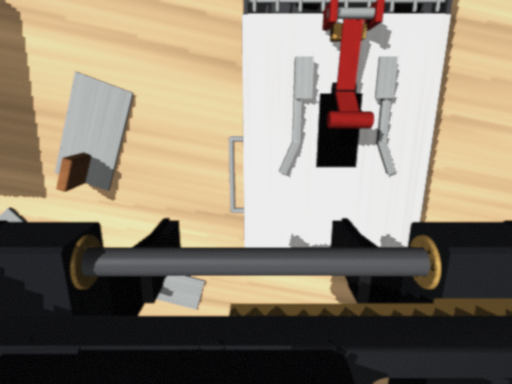

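The crate wall is at y≈0.48 and the gripper body reaches only 0.40, so it's clear. I descend and grip.

```bash
python3 -m inch '[{"hand":0.3,"slide":[-0.14,0.07,-4],"yaw":0},{"hand":0.3,"slide":[-0.14,0.07,-8],"yaw":0},{"hand":0.3,"slide":[-0.14,0.07,-11],"yaw":0},{"hand":0.3,"slide":[-0.14,0.07,-12.5],"yaw":0},{"hand":0.4,"slide":[-0.14,0.07,-13.1],"yaw":0},{"hand":0.7,"slide":[-0.14,0.07,-13.1],"yaw":0},{"hand":1,"slide":[-0.14,0.07,-13.1],"yaw":0},{"hand":1,"slide":[-0.14,0.07,-13.1],"yaw":0},{"hand":1,"slide":[-0.14,0.07,-13.1],"yaw":0},{"hand":1,"slide":[-0.14,0.07,-13.1],"yaw":0}]'
python3 -m inch '[{"hand":1,"slide":[0,0,0],"yaw":0},{"hand":1,"slide":[0,0,0],"yaw":0}]'
```

```text
time_s: 9.28
tcp_pos: [0.4669, 0.3084, 0.0799]
ee_rot: [[0.987, -0.159, 0.0], [-0.159, -0.987, 0.0], [0.0, -0.0, -1.0]]
wrist_force: [0.4, 1.1, 2.4]
gripper_width: 0.137
time_s: 9.52
tcp_pos: [0.4669, 0.3084, 0.0799]
ee_rot: [[0.987, -0.159, 0.0], [-0.159, -0.987, 0.0], [0.0, -0.0, -1.0]]
wrist_force: [-1.8, -0.4, 2.6]
gripper_width: 0.134
```

```bash
python3 -m inch '[{"hand":1,"slide":[0,0,1],"yaw":0},{"hand":1,"slide":[0,0,3],"yaw":0},{"hand":1,"slide":[0,0,6],"yaw":0},{"hand":1,"slide":[0,0,9],"yaw":0},{"hand":1,"slide":[0,0,11.5],"yaw":0},{"hand":1,"slide":[0,0,13],"yaw":0},{"hand":1,"slide":[0,0,13],"yaw":0}]'
python3 -m inch '[{"hand":1,"slide":[-0.4,-3,0],"yaw":0.03},{"hand":1,"slide":[-0.9,-6.5,0],"yaw":0.07},{"hand":1,"slide":[-1.4,-10,0],"yaw":0.11},{"hand":1,"slide":[-1.9,-14,0],"yaw":0.16},{"hand":1,"slide":[-2.5,-18,0],"yaw":0.21},{"hand":1,"slide":[-3,-22,0],"yaw":0.26},{"hand":1,"slide":[-3.5,-25.5,0],"yaw":0.3},{"hand":1,"slide":[-4,-28.5,0],"yaw":0.33},{"hand":1,"slide":[-4.2,-30.5,0],"yaw":0.35},{"hand":1,"slide":[-4.3,-31.1,0],"yaw":0.356}]'
python3 -m inch '[{"hand":1,"slide":[0,0,-0.7],"yaw":0},{"hand":1,"slide":[0,0,-1],"yaw":0},{"hand":1,"slide":[0,0,-1],"yaw":0}]'
python3 - <<'E'
from h import *
s=sense();print(s["tcp_pos"],np.degrees(np.arctan2(s["ee_rot"][1][0],s["ee_rot"][0][0])),s["moment"])
im=capture("wrist");sd=capture("side");cv2.imwrite("pics/w2.png",im)
cv2.imwrite("pics/p2.png",np.hstack([cv2.resize(im,(512,384)),cv2.resize(sd[110:270,170:290],(288,384))]))
E
```

```text
time_s: 10.4
tcp_pos: [0.467, 0.3085, 0.2103]
ee_rot: [[0.987, -0.159, 0.001], [-0.159, -0.987, 0.001], [0.001, -0.002, -1.0]]
wrist_force: [-0.8, 0.0, -3.0]
gripper_width: 0.138
time_s: 11.65
tcp_pos: [0.4228, -0.0037, 0.2085]
ee_rot: [[0.981, 0.193, -0.003], [0.193, -0.981, -0.001], [-0.003, 0.0, -1.0]]
wrist_force: [-0.1, -0.7, -2.3]
gripper_width: 0.139
time_s: 12.02
tcp_pos: [0.4238, -0.0022, 0.1991]
ee_rot: [[0.981, 0.196, -0.001], [0.196, -0.981, -0.0], [-0.001, 0.0, -1.0]]
wrist_force: [-0.2, 0.5, -3.2]
gripper_width: 0.133
[ 0.42380163 -0.00215012  0.19910721] 11.285888295681586 [-0.08830494  0.09847895  0.00865352]
```

View pics/p2.png

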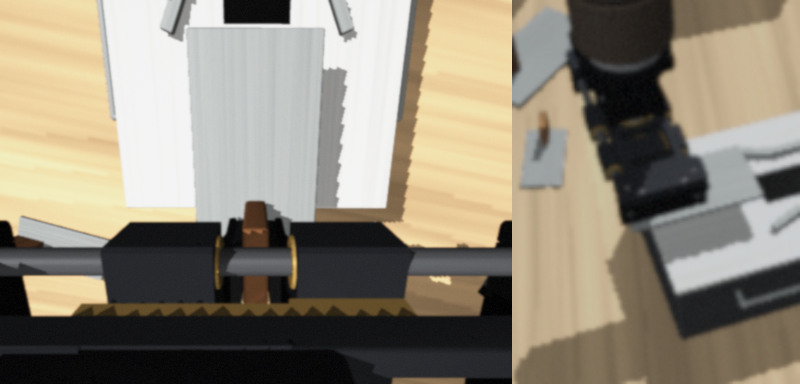

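The plate hangs about level. Its front corners are at (188,28) and (324,28), and the slot's near edge runs (224–291,23). I check lateral alignment and pitch numerically.

```bash
python3 - <<'E'
from h import *
s=sense();c=cam("wrist",s);im=cv2.imread("pics/w2.png");h=cv2.cvtColor(im,cv2.COLOR_BGR2HSV)
o=np.array([.6053,.0336]);y=np.radians(11.3);ex=np.array([np.cos(y),np.sin(y)]);ey=np.array([-ex[1],ex[0]])
G=lambda uv,z:[(np.round([(p[:2]-o)@ex*1000,(p[:2]-o)@ey*1000],1)).tolist() for p in ray(c,uv,z)]
g=cv2.cvtColor(im,cv2.COLOR_BGR2GRAY).astype(int)
P=(g>100)&(g<212)
for r in(35,60,100,140): 
    d=np.diff(g[r,170:345]);print(r,"edges L",170+np.argmin(d[:40])+1,"R",170+135+np.argmax(abs(d[135:]))+1, g[r,180:200:3],g[r,315:330:2])
print("nose row",np.where(g[15:45,210]<205)[0][:1]+15,g[15:40,200])
sl=np.where(g[12,200:310]<60)[0]+200;print("slot cols",sl[0],sl[-1]+1)
slr=np.where(g[:40,258]<60)[0];print("slot end row",slr[-1]+1)
print("slot near corners grill mm",G([(sl[0],22),(sl[-1]+1,22)],.09))
for r in (60,100,150): 
    D=np.where((g[r,95:420]>215))[0]+95; print("deck edges",D[0],D[-1],G([(D[0],r),(D[-1]+1,r)],.09))
for zz in(.119,.124):print("nose",zz,G([(188,28),(324,28)],zz))
E
```

```text
35 edges L 186 R 339 [144 207 206 204 202 197 202] [198 198 196 196 184 222 242 242]
60 edges L 188 R 323 [244 243 241 205 205 200 199] [198 195 194 192 214 242 243 243]
100 edges L 190 R 343 [243 243 244 234 205 204 199] [194 194 187 140 142 143 143 143]
140 edges L 192 R 340 [244 244 244 244 217 205 201] [194 180 135 145 144 143 146 144]
nose row [27] [243 243 243 243 243 243 244 243 243 243 242 235 209 193 201 205 207 205
 206 205 205 205 206 206 206]
slot cols 225 289
slot end row 23
slot near corners grill mm [[-63.7, 19.1], [-63.6, -19.2]]
deck edges 110 402 [[-84.9, 90.6], [-84.6, -90.2]]
deck edges 95 397 [[-108.6, 103.1], [-108.3, -90.1]]
deck edges 119 419 [[-140.5, 91.5], [-140.2, -108.7]]
nose 0.119 [[-73.5, 35.7], [-73.4, -34.4]]
nose 0.124 [[-74.7, 34.7], [-74.6, -33.4]]
```

Aligned within 0.6 mm laterally; the nose sags a few mm. Lowering onto the deck.

```bash
python3 -m inch '[{"hand":1,"slide":[0.01,-0.05,-0.6],"yaw":0},{"hand":1,"slide":[0.01,-0.05,-1.2],"yaw":0},{"hand":1,"slide":[0.01,-0.05,-1.7],"yaw":0},{"hand":1,"slide":[0.01,-0.05,-2.1],"yaw":0},{"hand":1,"slide":[0.01,-0.05,-2.4],"yaw":0},{"hand":1,"slide":[0.01,-0.05,-2.6],"yaw":0},{"hand":1,"slide":[0.01,-0.05,-2.6],"yaw":0}]'
python3 -m inch '[{"hand":1,"slide":[0,0,-0.1],"yaw":0},{"hand":1,"slide":[0,0,-0.2],"yaw":0},{"hand":1,"slide":[0,0,-0.25],"yaw":0},{"hand":1,"slide":[0,0,-0.25],"yaw":0}]'
```

```text
time_s: 13.0
tcp_pos: [0.424, -0.0031, 0.1736]
ee_rot: [[0.981, 0.195, -0.0], [0.195, -0.981, -0.0], [-0.0, 0.0, -1.0]]
wrist_force: [-0.5, -1.1, -3.1]
gripper_width: 0.132
time_s: 13.5
tcp_pos: [0.424, -0.0031, 0.1711]
ee_rot: [[0.981, 0.195, -0.0], [0.195, -0.981, -0.0], [-0.0, 0.0, -1.0]]
wrist_force: [0.2, -0.2, -3.1]
gripper_width: 0.137
```

```bash
python3 -m inch '[{"hand":1,"slide":[0,0,-0.05],"yaw":0},{"hand":1,"slide":[0,0,-0.1],"yaw":0},{"hand":1,"slide":[0,0,-0.1],"yaw":0}]'
python3 -m inch '[{"hand":1,"slide":[0,0,-0.05],"yaw":0},{"hand":1,"slide":[0,0,-0.1],"yaw":0},{"hand":1,"slide":[0,0,-0.1],"yaw":0}]'
```

```text
time_s: 13.88
tcp_pos: [0.424, -0.0031, 0.1701]
ee_rot: [[0.981, 0.195, -0.0], [0.195, -0.981, -0.0], [-0.0, 0.0, -1.0]]
wrist_force: [-0.4, 0.7, -3.4]
gripper_width: 0.137
time_s: 14.25
tcp_pos: [0.424, -0.0031, 0.1698]
ee_rot: [[0.981, 0.195, 0.0], [0.195, -0.981, -0.0], [0.0, 0.0, -1.0]]
wrist_force: [-3.8, 0.4, 5.1]
gripper_width: 0.136
```

```bash
python3 -m inch '[{"hand":1,"slide":[-0.01,0.05,0.06],"yaw":0},{"hand":1,"slide":[0.48,0.15,0.06],"yaw":0},{"hand":1,"slide":[0.97,0.25,0.06],"yaw":0},{"hand":1,"slide":[1.46,0.34,0.06],"yaw":0},{"hand":1,"slide":[1.95,0.44,0.06],"yaw":0},{"hand":1,"slide":[2.44,0.54,0.06],"yaw":0},{"hand":1,"slide":[2.93,0.64,0.06],"yaw":0},{"hand":1,"slide":[3.23,0.7,0.06],"yaw":0},{"hand":1,"slide":[3.23,0.7,0.06],"yaw":0}]'
```

```text
time_s: 15.38
tcp_pos: [0.4557, 0.0035, 0.1699]
ee_rot: [[0.981, 0.195, -0.002], [0.195, -0.981, -0.001], [-0.002, 0.0, -1.0]]
wrist_force: [-4.8, -2.4, 4.7]
gripper_width: 0.137
```

```bash
python3 -m inch '[{"hand":1,"slide":[0.1,0.02,0.06],"yaw":0},{"hand":1,"slide":[0.39,0.08,0.06],"yaw":0},{"hand":1,"slide":[0.69,0.14,0.06],"yaw":0},{"hand":1,"slide":[0.98,0.2,0.06],"yaw":0},{"hand":1,"slide":[1.27,0.26,0.06],"yaw":0},{"hand":1,"slide":[1.57,0.32,0.06],"yaw":0},{"hand":1,"slide":[1.57,0.32,0.06],"yaw":0}]'
```

```text
time_s: 16.25
tcp_pos: [0.4723, 0.0072, 0.1703]
ee_rot: [[0.981, 0.195, 0.0], [0.195, -0.981, 0.0], [0.0, -0.0, -1.0]]
wrist_force: [-0.1, 0.6, -3.0]
gripper_width: 0.135
```

```bash
python3 -m inch '[{"hand":1,"slide":[0.39,0.08,-0.02],"yaw":0},{"hand":1,"slide":[0.78,0.16,-0.02],"yaw":0},{"hand":1,"slide":[1.18,0.24,-0.02],"yaw":0},{"hand":1,"slide":[1.57,0.31,-0.02],"yaw":0},{"hand":1,"slide":[1.96,0.39,-0.02],"yaw":0},{"hand":1,"slide":[2.35,0.47,-0.02],"yaw":0},{"hand":1,"slide":[2.75,0.55,-0.02],"yaw":0},{"hand":1,"slide":[2.75,0.55,-0.02],"yaw":0}]'
```

```text
time_s: 17.25
tcp_pos: [0.4998, 0.0127, 0.1701]
ee_rot: [[0.981, 0.195, 0.0], [0.195, -0.981, 0.0], [0.0, -0.0, -1.0]]
wrist_force: [-0.3, 0.2, -3.7]
gripper_width: 0.136
```

```bash
cat > ok.py <<'E'
import sys,numpy as np
from station import sense
F=np.array(sense()["wrist_force"]);f=F[0]*.9806+F[1]*.1959;s=sense();p=np.array(s["tcp_pos"])-[.6053,.0336,0]
print("axial %.1f Fz %.1f nose est %.1f"%(f,F[2],1000*(p[0]*.9806+p[1]*.1959)+110))
sys.exit(f<-2.5)
E
python3 -m inch '[{"hand":1,"slide":[0.29,0.06,0],"yaw":0},{"hand":1,"slide":[0.59,0.12,0],"yaw":0},{"hand":1,"slide":[0.78,0.16,0],"yaw":0},{"hand":1,"slide":[0.78,0.16,0],"yaw":0}]' >/dev/null; python3 ok.py &&
python3 -m inch '[{"hand":1,"slide":[0.06,0.01,0],"yaw":0},{"hand":1,"slide":[0.06,0.01,0],"yaw":0}]' >/dev/null && python3 ok.py &&
python3 -m inch '[{"hand":1,"slide":[0.06,0.01,0],"yaw":0},{"hand":1,"slide":[0.06,0.01,0],"yaw":0}]' >/dev/null && python3 ok.py &&
python3 -m inch '[{"hand":1,"slide":[0.06,0.01,0],"yaw":0},{"hand":1,"slide":[0.06,0.01,0],"yaw":0}]' >/dev/null && python3 ok.py &&
python3 -m inch '[{"hand":1,"slide":[0.06,0.01,0],"yaw":0},{"hand":1,"slide":[0.06,0.01,0],"yaw":0}]' >/dev/null && python3 ok.py &&
python3 -m inch '[{"hand":1,"slide":[0.06,0.02,0],"yaw":0},{"hand":1,"slide":[0.06,0.02,0],"yaw":0}]' >/dev/null && python3 ok.py
```

```text
axial -0.0 Fz -3.2 nose est 10.2False
```

```bash
sed -i 's/sys.exit(f<-2.5)/sys.exit(int(f<-2.5))/' ok.py
python3 -m inch '[{"hand":1,"slide":[0.1,0.02,0],"yaw":0},{"hand":1,"slide":[0.2,0.04,0],"yaw":0},{"hand":1,"slide":[0.2,0.04,0],"yaw":0}]' >/dev/null; python3 ok.py &&
python3 -m inch '[{"hand":1,"slide":[0.06,0.012,0],"yaw":0},{"hand":1,"slide":[0.06,0.012,0],"yaw":0}]' >/dev/null && python3 ok.py &&
python3 -m inch '[{"hand":1,"slide":[0.06,0.012,0],"yaw":0},{"hand":1,"slide":[0.06,0.012,0],"yaw":0}]' >/dev/null && python3 ok.py &&
python3 -m inch '[{"hand":1,"slide":[0.06,0.012,0],"yaw":0},{"hand":1,"slide":[0.06,0.012,0],"yaw":0}]' >/dev/null && python3 ok.py &&
python3 -m inch '[{"hand":1,"slide":[0.06,0.012,0],"yaw":0},{"hand":1,"slide":[0.06,0.012,0],"yaw":0}]' >/dev/null && python3 ok.py &&
python3 -m inch '[{"hand":1,"slide":[0.06,0.012,0],"yaw":0},{"hand":1,"slide":[0.06,0.012,0],"yaw":0}]' >/dev/null && python3 ok.py &&
python3 -m inch '[{"hand":1,"slide":[0.06,0.012,0],"yaw":0},{"hand":1,"slide":[0.06,0.012,0],"yaw":0}]' >/dev/null && python3 ok.py &&
python3 -m inch '[{"hand":1,"slide":[0.06,0.012,0],"yaw":0},{"hand":1,"slide":[0.06,0.012,0],"yaw":0}]' >/dev/null && python3 ok.py &&
python3 -m inch '[{"hand":1,"slide":[0.06,0.012,0],"yaw":0},{"hand":1,"slide":[0.06,0.012,0],"yaw":0}]' >/dev/null && python3 ok.py &&
python3 -m inch '[{"hand":1,"slide":[0.06,0.012,0],"yaw":0},{"hand":1,"slide":[0.06,0.012,0],"yaw":0}]' >/dev/null && python3 ok.py &&
python3 -m inch '[{"hand":1,"slide":[0.06,0.012,0],"yaw":0},{"hand":1,"slide":[0.06,0.012,0],"yaw":0}]' >/dev/null && python3 ok.py
```

```text
axial 0.1 Fz -3.6 nose est 12.2
axial -0.0 Fz -2.7 nose est 12.8
axial 0.4 Fz -3.0 nose est 13.4
axial 0.2 Fz -3.1 nose est 14.0
axial -0.5 Fz -1.6 nose est 14.6
axial -0.0 Fz -3.4 nose est 15.2
axial 0.1 Fz -3.0 nose est 15.9
axial -0.4 Fz -2.2 nose est 16.5
axial -1.1 Fz -3.5 nose est 17.1
axial -0.1 Fz -3.0 nose est 17.7
axial -0.1 Fz -3.5 nose est 18.3
```

```bash

python3 -m inch '[{"hand":1,"slide":[0.06,0.012,0],"yaw":0},{"hand":1,"slide":[0.06,0.012,0],"yaw":0}]' >/dev/null; python3 ok.py &&
python3 -m inch '[{"hand":1,"slide":[0.06,0.012,0],"yaw":0},{"hand":1,"slide":[0.06,0.012,0],"yaw":0}]' >/dev/null && python3 ok.py &&
python3 -m inch '[{"hand":1,"slide":[0.06,0.012,0],"yaw":0},{"hand":1,"slide":[0.06,0.012,0],"yaw":0}]' >/dev/null && python3 ok.py &&
python3 -m inch '[{"hand":1,"slide":[0.06,0.012,0],"yaw":0},{"hand":1,"slide":[0.06,0.012,0],"yaw":0}]' >/dev/null && python3 ok.py &&
python3 -m inch '[{"hand":1,"slide":[0.06,0.012,0],"yaw":0},{"hand":1,"slide":[0.06,0.012,0],"yaw":0}]' >/dev/null && python3 ok.py &&
python3 -m inch '[{"hand":1,"slide":[0.06,0.012,0],"yaw":0},{"hand":1,"slide":[0.06,0.012,0],"yaw":0}]' >/dev/null && python3 ok.py &&
python3 -m inch '[{"hand":1,"slide":[0.06,0.012,0],"yaw":0},{"hand":1,"slide":[0.06,0.012,0],"yaw":0}]' >/dev/null && python3 ok.py &&
python3 -m inch '[{"hand":1,"slide":[0.06,0.012,0],"yaw":0},{"hand":1,"slide":[0.06,0.012,0],"yaw":0}]' >/dev/null && python3 ok.py &&
python3 -m inch '[{"hand":1,"slide":[0.06,0.012,0],"yaw":0},{"hand":1,"slide":[0.06,0.012,0],"yaw":0}]' >/dev/null && python3 ok.py &&
python3 -m inch '[{"hand":1,"slide":[0.06,0.012,0],"yaw":0},{"hand":1,"slide":[0.06,0.012,0],"yaw":0}]' >/dev/null && python3 ok.py &&
python3 -m inch '[{"hand":1,"slide":[0.06,0.012,0],"yaw":0},{"hand":1,"slide":[0.06,0.012,0],"yaw":0}]' >/dev/null && python3 ok.py &&
python3 -m inch '[{"hand":1,"slide":[0.06,0.012,0],"yaw":0},{"hand":1,"slide":[0.06,0.012,0],"yaw":0}]' >/dev/null && python3 ok.py &&
python3 -m inch '[{"hand":1,"slide":[0.06,0.012,0],"yaw":0},{"hand":1,"slide":[0.06,0.012,0],"yaw":0}]' >/dev/null && python3 ok.py &&
python3 -m inch '[{"hand":1,"slide":[0.06,0.012,0],"yaw":0},{"hand":1,"slide":[0.06,0.012,0],"yaw":0}]' >/dev/null && python3 ok.py &&
python3 -m inch '[{"hand":1,"slide":[0.06,0.012,0],"yaw":0},{"hand":1,"slide":[0.06,0.012,0],"yaw":0}]' >/dev/null && python3 ok.py
python3 -c "
from station import *;s=sense();print(s['time_s'],s['wrist_force'],s['tcp_pos'])"
```

```text
axial -0.1 Fz -3.1 nose est 18.9
axial 0.2 Fz -1.9 nose est 19.5
axial 0.4 Fz -3.2 nose est 20.2
axial 0.1 Fz -4.1 nose est 20.7
axial -0.5 Fz -3.6 nose est 21.3
axial -0.3 Fz -2.7 nose est 22.0
axial -1.1 Fz -2.7 nose est 22.6
axial -0.8 Fz -3.3 nose est 23.1
axial -2.1 Fz -1.8 nose est 23.3
axial -4.2 Fz -0.2 nose est 23.5
23.125 [-4.11601362 -0.81084289 -0.1536282 ] [0.52043363 0.01669128 0.17004384]
```

Contact is at nose ≈ +23.4 mm with about 4 N. I settle the plate on the deck and ease to about 2 N before opening.

```bash

python3 -m inch '[{"hand":1,"slide":[0,0,-0.03],"yaw":0},{"hand":1,"slide":[0,0,-0.03],"yaw":0}]' >/dev/null; python3 ok.py
python3 -m inch '[{"hand":1,"slide":[-0.03,-0.006,0],"yaw":0},{"hand":1,"slide":[-0.03,-0.006,0],"yaw":0}]' >/dev/null; python3 ok.py;python3 ok.py
python3 - <<'E'
from h import *
sd=capture("side");tp=capture("top")
cv2.imwrite("pics/s3.png",np.hstack([cv2.resize(tp[110:230,195:315],(400,400),interpolation=cv2.INTER_CUBIC),cv2.resize(sd[130:230,250:350],(400,400),interpolation=cv2.INTER_CUBIC)]))
E
```

```text
axial -6.4 Fz 1.4 nose est 23.4
axial -5.6 Fz 0.5 nose est 23.4
axial -5.6 Fz 0.5 nose est 23.4
```

View pics/s3.png

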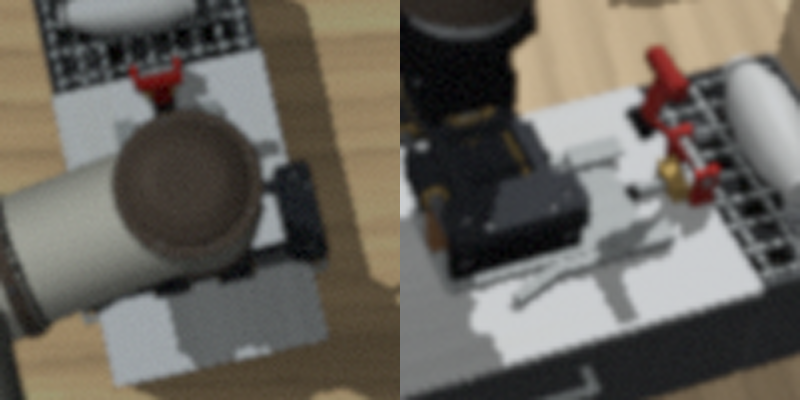

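The side crop shows the plate's front edge at the black rubber tip (~(632,190)), with the clip up. Easing further.

```bash

python3 -m inch '[{"hand":1,"slide":[-0.03,-0.006,0],"yaw":0},{"hand":1,"slide":[-0.03,-0.006,0],"yaw":0}]' >/dev/null; python3 ok.py
python3 -m inch '[{"hand":1,"slide":[-0.03,-0.006,0],"yaw":0},{"hand":1,"slide":[-0.03,-0.006,0],"yaw":0}]' >/dev/null; python3 ok.py
```

```text
axial -5.2 Fz 0.6 nose est 23.4
axial -4.7 Fz 0.7 nose est 23.3
```

```bash

python3 -m inch '[{"hand":1,"slide":[-0.04,-0.008,0],"yaw":0},{"hand":1,"slide":[-0.04,-0.008,0],"yaw":0}]' >/dev/null; python3 ok.py
python3 -m inch '[{"hand":1,"slide":[-0.04,-0.008,0],"yaw":0},{"hand":1,"slide":[-0.04,-0.008,0],"yaw":0}]' >/dev/null; python3 ok.py
```

```text
axial -3.5 Fz -0.9 nose est 23.3
axial -1.2 Fz -2.4 nose est 23.2
```

```bash

python3 -m inch '[{"hand":0.8,"slide":[0,0,0],"yaw":0},{"hand":0.75,"slide":[0,0,0],"yaw":0},{"hand":0.7,"slide":[0,0,0],"yaw":0},{"hand":0.65,"slide":[0,0,0],"yaw":0},{"hand":0.65,"slide":[0,0,0],"yaw":0},{"hand":0.65,"slide":[0,0,0],"yaw":0}]'
python3 -m inch '[{"hand":0.65,"slide":[0,0,2],"yaw":0},{"hand":0.65,"slide":[0,0,5],"yaw":0},{"hand":0.3,"slide":[0,0,8],"yaw":0},{"hand":0.3,"slide":[0,0,8],"yaw":0},{"hand":0.3,"slide":[0,0,8],"yaw":0}]'
python3 - <<'E'
from h import *
import json
s=sense();im=capture("wrist");cv2.imwrite("pics/w4.png",im);c=cam("wrist",s)
json.dump({k:np.array(s[k]).tolist() for k in("tcp_pos","ee_rot")},open("w4.json","w"))
y=np.radians(11.3);ex=np.array([np.cos(y),np.sin(y),0]);ey=np.array([-ex[1],ex[0],0]);o=np.array([.6053,.0336,0])
P=lambda x,yy,z:o+ex*x+ey*yy+[0,0,z]
b=proj(c,[P(.0234,0,.0945),P(.065,0,.112),P(.033,0,.195),P(-.086,0,.139)]).round(0);print(b.tolist())
u,v=b[0].astype(int);k=im[max(v-40,0):v+60,u-75:u+75]
cv2.imwrite("pics/w4c.png",np.hstack([cv2.resize(im,(400,300)),cv2.resize(k,(400,300),interpolation=cv2.INTER_CUBIC)]))
E
```

```text
time_s: 25.48
tcp_pos: [0.5196, 0.0166, 0.1699]
ee_rot: [[0.981, 0.195, 0.0], [0.195, -0.981, 0.0], [0.0, 0.0, -1.0]]
wrist_force: [-0.0, 0.3, -0.2]
gripper_width: 0.349
time_s: 26.1
tcp_pos: [0.519, 0.0165, 0.2492]
ee_rot: [[0.981, 0.195, -0.001], [0.195, -0.981, 0.0], [-0.001, -0.0, -1.0]]
wrist_force: [-0.1, -0.1, 0.0]
gripper_width: 0.603
[[256.0, 52.0], [256.0, -21.0], [257.0, -13.0], [256.0, 210.0]]
```

View pics/w4c.png

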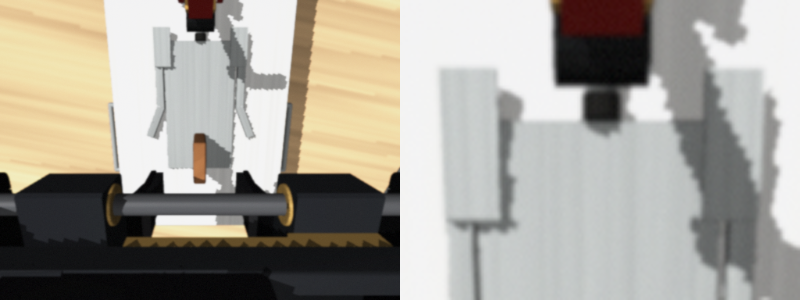

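The plate's front edge at crop (600,120) touches the rubber tip at (600,105). Now back to the raised bar, predicted at (0.6427,0.0411,0.1915).

```bash

python3 -m inch '[{"hand":0.3,"slide":[0,0,2.5],"yaw":0},{"hand":0.3,"slide":[2,0.4,4.5],"yaw":0},{"hand":0.3,"slide":[6,1.2,4.5],"yaw":0},{"hand":0.3,"slide":[10,2,4.5],"yaw":0},{"hand":0.3,"slide":[12.37,2.46,4.5],"yaw":0},{"hand":0.3,"slide":[12.37,2.46,4.5],"yaw":0},{"hand":0.3,"slide":[12.37,2.46,4.5],"yaw":0}]'
python3 - <<'E'
from h import *
s=sense();im=capture("wrist");cv2.imwrite("pics/w5.png",im);c=cam("wrist",s)
h=cv2.cvtColor(im,cv2.COLOR_BGR2HSV)
red=(((h[...,0]<8)|(h[...,0]>172))&(h[...,1]>150)&(h[...,2]>60)).astype(np.uint8)
R=np.where(red.sum(1)>5)[0]
for r in R[::3]: x=np.where(red[r])[0];print(r,x[0],x[-1],red[r].sum(),end=" | ")
y=np.radians(11.3);ex=np.array([np.cos(y),np.sin(y),0]);ey=np.array([-ex[1],ex[0],0]);o=np.array([.6053,.0336,0])
P=lambda x,yy,z:o+ex*x+ey*yy+[0,0,z]
print(proj(c,[P(.0381,.018,.1915),P(.0381,-.018,.1915)]).round(1).tolist())
E
```

```text
time_s: 27.02
tcp_pos: [0.6424, 0.0411, 0.2937]
ee_rot: [[0.981, 0.195, -0.003], [0.195, -0.981, -0.001], [-0.003, 0.0, -1.0]]
wrist_force: [-0.9, -0.5, 0.4]
gripper_width: 0.701
147 236 275 6 | 150 235 277 9 | 153 234 278 12 | 156 234 278 10 | 159 234 278 10 | 162 234 278 28 | 165 234 278 29 | 168 247 264 18 | 171 247 264 18 | 174 248 264 17 | 177 248 263 16 | 180 248 263 16 | 183 248 263 16 | 186 248 263 16 | 189 248 263 16 | 192 248 264 17 | 195 248 264 17 | 198 248 264 17 | 201 248 264 17 | 204 248 264 17 | 207 246 266 21 | 210 230 282 53 | 213 230 282 53 | 216 230 282 53 | 219 230 282 53 | 222 231 282 52 | 225 239 280 42 | [[229.4, 216.0], [282.4, 216.0]]
```

The bar is seen at cols 230–283, row 217, which matches the prediction (229–282, 216). Descend and pinch.

```bash

python3 -m inch '[{"hand":0.3,"slide":[0.03,0,-2],"yaw":0},{"hand":0.3,"slide":[0.03,0,-4],"yaw":0},{"hand":0.4,"slide":[0.03,0,-5],"yaw":0},{"hand":0.5,"slide":[0.03,0,-5],"yaw":0},{"hand":0.6,"slide":[0.03,0.02,-5],"yaw":0},{"hand":0.7,"slide":[0.03,0.02,-5],"yaw":0},{"hand":0.8,"slide":[0.03,0.02,-5],"yaw":0},{"hand":0.8,"slide":[0.03,0.02,-5],"yaw":0},{"hand":0.8,"slide":[0.03,0.02,-5],"yaw":0}]'
python3 - <<'E'
import numpy as np
a=np.arctan2(12,83.04);y=np.radians(11.3)
p=lambda t:83.9*np.array([-np.cos(a+t)*np.cos(y),-np.cos(a+t)*np.sin(y),np.sin(a+t)])/10
for t in(1.05,1,.95,.9,.8,.7,.6,.5,.4,.3,.25,.2,.16,.12,.1,.08,.06,.04):print(t,np.round(p(t)-p(1.1),2), np.round(p(t)-p(.4),2))
E
```

```text
time_s: 28.2
tcp_pos: [0.644, 0.041, 0.246]
ee_rot: [[0.981, 0.195, 0.002], [0.195, -0.981, -0.001], [0.002, 0.001, -1.0]]
wrist_force: [0.4, -3.6, 5.0]
gripper_width: 0.412
1.05 [-0.39 -0.08 -0.14] [4.01 0.8  3.46]
1 [-0.76 -0.15 -0.31] [3.63 0.73 3.3 ]
0.95 [-1.13 -0.23 -0.49] [3.26 0.65 3.11]
0.9 [-1.5  -0.3  -0.69] [2.9  0.58 2.91]
0.8 [-2.18 -0.44 -1.15] [2.21 0.44 2.45]
0.7 [-2.83 -0.56 -1.68] [1.57 0.31 1.93]
0.6 [-3.41 -0.68 -2.27] [0.99 0.2  1.34]
0.5 [-3.94 -0.79 -2.91] [0.46 0.09 0.7 ]
0.4 [-4.4  -0.88 -3.61] [0. 0. 0.]
0.3 [-4.79 -0.96 -4.34] [-0.39 -0.08 -0.74]
0.25 [-4.95 -0.99 -4.73] [-0.56 -0.11 -1.12]
0.2 [-5.1  -1.02 -5.12] [-0.7  -0.14 -1.51]
0.16 [-5.21 -1.04 -5.44] [-0.81 -0.16 -1.83]
0.12 [-5.3  -1.06 -5.76] [-0.9  -0.18 -2.15]
0.1 [-5.34 -1.07 -5.92] [-0.94 -0.19 -2.32]
0.08 [-5.38 -1.07 -6.08] [-0.98 -0.2  -2.48]
0.06 [-5.41 -1.08 -6.25] [-1.02 -0.2  -2.64]
0.04 [-5.44 -1.09 -6.41] [-1.05 -0.21 -2.81]
```

```bash

python3 -m inch '[{"hand":0.8,"slide":[-0.39,-0.08,-0.14],"yaw":0},{"hand":0.8,"slide":[-0.76,-0.15,-0.31],"yaw":0},{"hand":0.8,"slide":[-1.13,-0.23,-0.49],"yaw":0},{"hand":0.8,"slide":[-1.5,-0.3,-0.69],"yaw":0},{"hand":0.8,"slide":[-2.18,-0.44,-1.15],"yaw":0},{"hand":0.8,"slide":[-2.83,-0.56,-1.68],"yaw":0},{"hand":0.8,"slide":[-3.41,-0.68,-2.27],"yaw":0},{"hand":0.8,"slide":[-3.94,-0.79,-2.91],"yaw":0},{"hand":0.8,"slide":[-4.4,-0.88,-3.61],"yaw":0},{"hand":0.8,"slide":[-4.4,-0.88,-3.61],"yaw":0}]'
```

```text
time_s: 29.45
tcp_pos: [0.5985, 0.032, 0.2074]
ee_rot: [[0.981, 0.194, -0.003], [0.194, -0.981, -0.001], [-0.003, 0.0, -1.0]]
wrist_force: [-0.1, -5.7, 0.4]
gripper_width: 0.41
```

```bash

python3 -m inch '[{"hand":0.8,"slide":[-0.2,-0.04,-0.36],"yaw":0},{"hand":0.8,"slide":[-0.39,-0.08,-0.74],"yaw":0},{"hand":0.8,"slide":[-0.56,-0.11,-1.12],"yaw":0},{"hand":0.8,"slide":[-0.7,-0.14,-1.51],"yaw":0},{"hand":0.8,"slide":[-0.81,-0.16,-1.83],"yaw":0},{"hand":0.8,"slide":[-0.9,-0.18,-2.15],"yaw":0},{"hand":0.8,"slide":[-0.9,-0.18,-2.15],"yaw":0}]'
python3 -m inch '[{"hand":0.8,"slide":[-0.02,-0.01,-0.08],"yaw":0},{"hand":0.8,"slide":[-0.04,-0.01,-0.16],"yaw":0},{"hand":0.8,"slide":[-0.04,-0.01,-0.16],"yaw":0}]'
```

```text
time_s: 30.32
tcp_pos: [0.5897, 0.0303, 0.1854]
ee_rot: [[0.981, 0.194, -0.003], [0.194, -0.981, -0.001], [-0.003, 0.0, -1.0]]
wrist_force: [1.4, -4.5, -0.7]
gripper_width: 0.408
time_s: 30.7
tcp_pos: [0.5894, 0.0302, 0.184]
ee_rot: [[0.981, 0.194, -0.003], [0.194, -0.981, -0.001], [-0.003, 0.0, -1.0]]
wrist_force: [0.5, -4.9, -1.3]
gripper_width: 0.406
```

```bash

python3 -m inch '[{"hand":0.8,"slide":[-0.01,0,-0.08],"yaw":0},{"hand":0.8,"slide":[-0.01,0,-0.08],"yaw":0}]' | grep -E "tcp|force"
python3 -m inch '[{"hand":0.8,"slide":[-0.01,0,-0.08],"yaw":0},{"hand":0.8,"slide":[-0.01,0,-0.08],"yaw":0}]'| grep -E "tcp|force"
```

```text
tcp_pos: [0.5892, 0.0301, 0.1832]
wrist_force: [0.8, -5.3, -1.3]
tcp_pos: [0.5892, 0.0301, 0.1831]
wrist_force: [-0.2, -4.5, 1.5]
```

```bash

python3 -m inch '[{"hand":0.8,"slide":[-0.01,0,-0.06],"yaw":0},{"hand":0.8,"slide":[-0.01,0,-0.06],"yaw":0},{"hand":0.8,"slide":[-0.01,0,-0.06],"yaw":0}]' | grep -E "tcp|force"
```

```text
tcp_pos: [0.5891, 0.0301, 0.183]
wrist_force: [-0.6, -5.2, 4.4]
```

The TCP stopped at z 0.183 (θ≈0.08) and the reaction is rising, so the foot bears on the plate. I release and retreat.

```bash

python3 -m inch '[{"hand":0.55,"slide":[0,0,0.05],"yaw":0},{"hand":0.45,"slide":[0,0,0.05],"yaw":0},{"hand":0.35,"slide":[0,0,0.05],"yaw":0},{"hand":0.3,"slide":[0,0,0.05],"yaw":0},{"hand":0.3,"slide":[0,0,1.5],"yaw":0},{"hand":0.3,"slide":[0,0,4],"yaw":0},{"hand":0.3,"slide":[0,0,8],"yaw":0},{"hand":0.3,"slide":[-3,-0.6,11],"yaw":0},{"hand":0.3,"slide":[-7,-1.4,11],"yaw":0},{"hand":0.3,"slide":[-7,-1.4,11],"yaw":0}]'
python3 - <<'E'
from h import *
s=sense();im=capture("wrist");cv2.imwrite("pics/w6.png",im);c=cam("wrist",s)
sd=capture("side")
h=cv2.cvtColor(im,cv2.COLOR_BGR2HSV)
red=(((h[...,0]<8)|(h[...,0]>172))&(h[...,1]>150)&(h[...,2]>60)).astype(np.uint8)
R=[(r,np.where(red[r])[0][0],np.where(red[r])[0][-1]) for r in range(384) if red[r].sum()>20];print(R[-14:])
y=np.radians(11.3);ex=np.array([np.cos(y),np.sin(y),0]);ey=np.array([-ex[1],ex[0],0]);o=np.array([.6053,.0336,0])
for t in(0,.08,.15,.2):
    a=.1435+t;x=.065-.0839*np.cos(a);z=.112+.0839*np.sin(a);print(t,proj(c,[o+ex*x+ey*e+[0,0,z] for e in(.018,-.018)]).round(1).tolist())
cv2.imwrite("pics/end.png",np.hstack([cv2.resize(im[:200,150:362],(424,400)),cv2.resize(sd[110:230,240:352],(373,400))]))
E
```

```text
time_s: 32.83
tcp_pos: [0.5178, 0.0162, 0.2954]
ee_rot: [[0.981, 0.195, 0.002], [0.195, -0.981, 0.001], [0.002, -0.001, -1.0]]
wrist_force: [1.1, -0.0, 0.7]
gripper_width: 0.698
[(101, np.int64(235), np.int64(276)), (102, np.int64(235), np.int64(276)), (103, np.int64(235), np.int64(276)), (104, np.int64(235), np.int64(277)), (105, np.int64(235), np.int64(277)), (106, np.int64(235), np.int64(277)), (107, np.int64(235), np.int64(277)), (108, np.int64(235), np.int64(277)), (109, np.int64(235), np.int64(277)), (110, np.int64(235), np.int64(277)), (111, np.int64(235), np.int64(277)), (112, np.int64(235), np.int64(277)), (113, np.int64(236), np.int64(277)), (114, np.int64(236), np.int64(276))]
0 [[234.5, 108.4], [277.4, 108.4]]
0.08 [[234.0, 106.9], [278.0, 106.9]]
0.15 [[233.4, 104.9], [278.6, 104.9]]
0.2 [[233.1, 103.1], [279.0, 103.2]]
```

View pics/end.png

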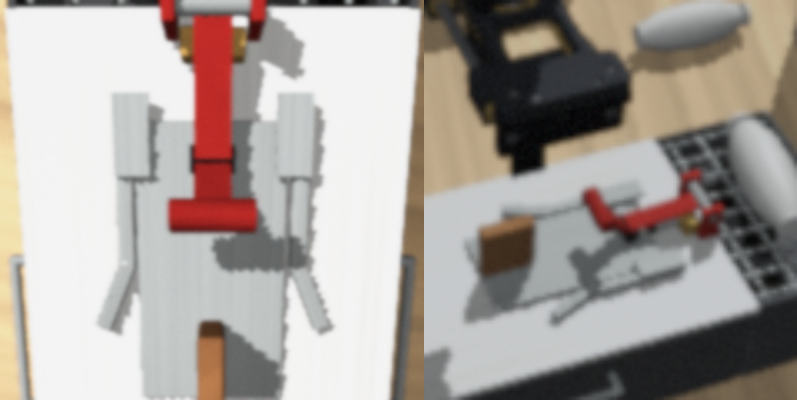

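The clip is down on the plate, with the bar at (212,215), and the plate is square in the rails. One numeric check that the front edge hasn't moved, then I hand in.

```bash
python3 - <<'E'
from h import *
import json
o=np.array([.6053,.0336]);y=np.radians(11.3);ex=np.array([np.cos(y),np.sin(y)]);ey=np.array([-ex[1],ex[0]])
for n,s in(("w4",json.load(open("w4.json"))),("w6",sense())):
    c=cam("wrist",s);g=cv2.GaussianBlur(cv2.imread(f"pics/{n}.png",0),(3,3),0).astype(float)
    q=[]
    for Y in(.014,.017,.020,.023):
        X=np.linspace(.012,.036,97);uv=proj(c,[np.r_[o+ex*x+ey*Y,.095] for x in X]).astype(np.float32)
        p=cv2.remap(g.astype(np.float32),uv[:,0][:,None],uv[:,1][:,None],cv2.INTER_LINEAR).ravel()
        q.append(X[np.argmax(np.gradient(cv2.GaussianBlur(p[:,None],(1,9),0).ravel()))]*1000)
    print(n,np.round(q,1))
print(sense()["wrist_force"])
E
```

```text
w4 [23.8 23.8 23.8 29. ]
w6 [26.2 26.2 26.2 31.5]
[ 0.48658743 -0.14723027 -0.02691448]
```

The same +2.4 mm shift shows on a second, possibly static, feature, so it is probably pose lag. I check against the deck's front edge with a settled picture.

```bash
python3 - <<'E'
from h import *
import json
o=np.array([.6053,.0336]);y=np.radians(11.3);ex=np.array([np.cos(y),np.sin(y)]);ey=np.array([-ex[1],ex[0]])
s7=sense();cv2.imwrite("pics/w7.png",capture("wrist"));print(s7["tcp_pos"])
def edge(n,s,Y,a,b,z,sgn):
    c=cam("wrist",s);g=cv2.imread(f"pics/{n}.png",0).astype(np.float32);X=np.linspace(a,b,int((b-a)*4000)+1)
    uv=proj(c,[np.r_[o+ex*x+ey*Y,z] for x in X]).astype(np.float32)
    p=cv2.GaussianBlur(cv2.remap(g,uv[:,0][:,None],uv[:,1][:,None],cv2.INTER_LINEAR),(1,9),0).ravel()
    return round(X[np.argmax(sgn*np.gradient(p))]*1000,1)
for n,s in(("w4",json.load(open("w4.json"))),("w7",s7)):
    print(n,"plate front",[edge(n,s,Y,.012,.034,.095,1) for Y in(.013,.016,.019)],"deck front",[edge(n,s,Y,.055,.085,.09,-1) for Y in(.05,.055,.06,.065)],"lip far end",[edge(n,s,Y,.028,.045,.1,1) for Y in(.037,.04)],"plate rear",[edge(n,s,Y,-.12,-.095,.095,-1) for Y in(.02,.025,-.02)])
E
```

```text
[0.52008763 0.01676841 0.29479001]
w4 plate front [np.float64(23.8), np.float64(23.8), np.float64(23.8)] deck front [np.float64(59.8), np.float64(59.8), np.float64(59.8), np.float64(59.8)] lip far end [np.float64(34.6), np.float64(34.6)] plate rear [np.float64(-106.4), np.float64(-106.9), np.float64(-105.6)]
w7 plate front [np.float64(24.0), np.float64(24.0), np.float64(24.0)] deck front [np.float64(70.8), np.float64(70.8), np.float64(75.5), np.float64(70.8)] lip far end [np.float64(34.6), np.float64(34.6)] plate rear [np.float64(-106.6), np.float64(-106.9), np.float64(-105.9)]
```

The settled picture puts the front edge at +24.0 mm (23.8 before lowering the clip) and the static lip unchanged at 34.6. The plate has not moved, so the earlier shift was pose lag.

```bash
python3 -c "
from station import *;print(sense()['time_s'],finish_job())"
```

```text
the job is handed in; nothing more can be done
32.975 None
```

The air slot is closed and I handed the job in at 33.0 s of the 72 s allowed; `finish_job` gives no verdict.

- **Clip up:** I pinched the red bar by its ends, swung it up to about 1.05 rad and let go. It stayed up.
- **Plate in:** I gripped the middle-sized plate, measured at 130 x 70 mm, by its wooden grip and slid it along the rails. It met the rubber tip with its front edge at about grill x +23.4 mm. The highest push I read was 6.4 N, against the 12 N limit. I eased it to about 1 N before letting go.
- **Clip down:** I held the bar until the foot bore on the plate. The tool stopped at about 0.08 rad and the reaction rose to 4.4 N. Then I let go and backed away.

**Last checks:**
- The clip is down on the plate and the plate lies straight in the rails.
- The front edge read +23.8 mm before lowering the clip and +24.0 mm after, so it did not move.
- The robot touches nothing; the wrist force reads about 0.

**Checks that disagreed:**
- One edge reading showed a 2.4 mm shift. It was taken while the arm was still settling, and a settled picture put the plate and the fixed rail lip back where they were.
- The deck-front reading from the picture before lowering was unusable because the search missed that edge.
- I read a sideways load of about 5 N on the clip bar while pinching it, which I put down to being slightly off centre.

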